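Shut the tea box and hold it in the corner board

TASK

I am about to screw a new catch onto the front of the wooden tea box. Please lower its lid gently until it is fully shut, then lift the box onto the corner board and press it firmly into the corner, sitting flat on the board with its hinge side flush against the back fence and its right-hand end against the side fence at the same time. Finish while still holding it pressed there with the gripper, lid shut, and leave the catch, the screwdriver and the other things on the worktop where they are.

Things in the scene. Friction and masses are not known exactly. Their poses are not given: they have to be found in the camera images.
- tea_box: Loose dark wooden tea box, 58 deep (x) x 170 long (y) x 78 mm high with its lid shut, 0.6 kg; paper tea sachets fixed inside. Origin: centre of the underside. x points to its back (side with two small brass hinges), -x to its front, -y to its right-hand end, z up. Both long sides are plain for 40 mm either way of the middle and can be gripped across. Starts on the worktop
- tea_lid (a joint): hinge of the box's lid, rad: 0 = shut, grows as the lid's front edge swings up and back, 1.57 = upright, 1.8 = stop. Starts between 1.25 and 1.7. A stiff hinge (about 0.06 N m): the lid stays where it is left, a push of 1 to 2 N at its edge moves it
- lid_hinge (a point): middle of the hinge line on the back of the box, 66 mm above its underside; the hinge line runs along the box's y. The lid is a plain slab 58 mm (hinge to front edge) x 169 x 12 mm, no handle; its underside passes through the hinge line
- lid_edge (a point): on the lid: the middle of its front edge, upper (outer) surface, 58 mm from the hinge line and 12 mm above the lid's underside; it moves with the lid
- board: Light wooden corner board, 200 deep (x) x 280 wide (y) mm, smooth waxed wood, fixed, standing on rubber feet; its upper surface is 18 mm above the worktop. Origin: centre of its underside. x points to its back edge, y to its left. A fence stands along its whole back edge and one along its right-hand edge
- back_fence: the darker wooden fence along the board's back (+x) edge, 20 mm wide, 280 long, 22 mm high above the board's surface (its top 40 mm above the worktop). Origin: centre of its underside, on the board's surface. Its inner face is at x = +80 mm of the board
- side_fence: the darker wooden fence along the board's right-hand (-y) edge, 20 mm wide, 180 long, 22 mm high. Origin: centre of its underside, on the board's surface. Its inner face is at y = -120 mm of the board
- board_corner (a point): the inner corner where the two fences' inner faces meet, on the board's surface; axes as the board's
- box_corner (a point): on the tea box: the lower corner of its back and right-hand end (x = +29, y = -85, z = 0 mm of the box); it belongs in the board's corner; axes as the box's
- catch: small loose brass catch, 20x30x9 mm, lying in the middle between board and box; leave it alone
- screwdriver: screwdriver with a red handle, 170 mm long, 25 mm thick, lying in the middle, pointing away from the robot; leave it alone
- spice_jar: spice jar with a yellow lid, 42 mm across, 106 high, on the right; leave it alone
- mug: green and white mug, 86x120x88 mm, at the back; leave it alone

How it is judged:
On the way, in this order (a step that is already met when the one before it is completed fails the run):
1. the lid is shut while the box still stands on the worktop (value of joint tea_lid below 0.06 rad and height (world z) of tea_box below 0.012 m), for 0.2 s.
2. the box, shut, is over the board (value of joint tea_lid below 0.1 rad and z of tea_box in the frame of board above 0.015 m and horizontal distance between box_corner and board_corner below 0.12 m), for 0.1 s.
At the end, for the whole second after the job is handed in: Fingers still on the box (over 1.5 N), which presses on both fences at once (over 1.5 N each), flat on the board (5 mm, 0.05 rad), hinge side along the back fence (0.045 rad), back right corner within 8 mm of the board's corner, at rest, lid shut (under 0.05 rad) (value of joint tea_lid below 0.05 rad and contact force between tea_box and back_fence above 1.5 N and contact force between tea_box and side_fence above 1.5 N and contact force between the fingers and tea_box above 1.5 N and horizontal distance between box_corner and board_corner below 0.008 m and x of tea_box in the frame of board_corner below -0.022 m and y of tea_box in the frame of board_corner above 0.078 m and angle between the x axis of tea_box and the x axis of board, either way round below 0.045 rad and angle between tea_box's own z axis and vertical below 0.05 rad and z of tea_box in the frame of board_corner below 0.005 m and linear speed of tea_box below 0.02 m/s); the arm keeps its last pose, push and grip.
It fails at once if the lid is slammed (faster than 5 rad/s) (velocity of joint tea_lid below -5 rad/s).
It fails at once if the box is tipped over (angle between tea_box's own z axis and vertical above 0.5 rad).
It fails at once if the catch, screwdriver, spice jar or mug is shifted by more than 30 mm (distance of any of catch, screwdriver, spice_jar, mug from where it was at the start of the episode above 0.03 m).
It also fails if it takes over 64 s, if anything falls off the work surface, if the arm or the gripper's body presses on something with over 40 N, if the wrist force passes 120 N, or if a joint passes its speed limit or range.

ROBOT

A 6-joint arm with a two-finger parallel gripper is mounted at the origin on the work surface; the furniture and walls round the work are solid. World frame = base frame: x ahead of the robot, y to its left, z up, the work surface at z = 0. Lengths are in m, angles in rad, forces in N, time in s.
With the tool pointing down it reaches from about 0.375 to 0.825 m from the base axis. Payload 5.5 kg.
Tool frame: the origin (TCP) lies midway between the tips of the shut fingers; the grasp point (between the pads) lies 19 mm behind it; z points along the fingers, y is the line along which they close (so a half turn about z gives the same grasp; the last joint's range is limited). The gripper opens to 85 mm and grips with 20 to 120 N. Pads are 22 mm wide; open, the fingers measure 114 mm over their backs; the gripper's body (76 mm by 85 mm) begins 54 mm behind the grasp point. The pads swing forward as they close: fully open they stand 13 mm farther back than shut.
Start: joints at [1.19, 0.314, -0.047, 1.21, 0, 1.571], TCP at [0.223, 0.557, 0.231] pointing down, gripper open.
Joint ranges: [-2.67, 2.67], [-0.69, 1.73], [-1.03, 1.25], [-2.08, 2.16], [-1.42, 1.45], [-3.14, 3.14]. Speed limits (rad/s): [2.39, 2.39, 3.01, 3.14, 3.14, 3.14].

INTERFACE

Orientations are given as a unit quaternion [w, x, y, z].
In Python, from workcell import robot, camrig, sensors, order gives the robot as it stands (robot), with the cameras (camrig), the readings (sensors) and the job (order).
- The arm moves only by the shell command python3 shift.py 'ROWS' [OPENING] [FORCE]. ROWS is a JSON list that holds a single list of rows (three levels of brackets), with 1 to 8 rows, each of 6 numbers: dx, dy, dz in m, then a rotation vector rx, ry, rz in rad; each row is the pose to reach, as a shift and turn from the pose commanded when the command began, along the tool's axes at that moment; what a row does not reach only later rows make up. A row lasts 1/12 s, in which the tool goes at most 0.0417 m and 0.125 rad, less where a joint would pass 70% of its speed; a pose out of reach is approached as far as the arm can. OPENING is the finger opening in m, set as the command begins (- or left out keeps the last). The fingers move at their own pace and stop on an object; FORCE is the grip in N (left out, the last holds). Time passes only in rows, so rows that do not move let the fingers close. It prints the time, the measured TCP pose, the force, the opening and the grip force at its end. Input that does not fit is refused with a message, and nothing moves.
- sensors.observe(): the state, without advancing time (a new reading comes with each control period).
- camrig.read_camera(name): name is "scene" or "side" or "wrist"; returns a dict with "pixels" (384x512x3 uint8, red, green, blue), "camera_matrix" (3x3 intrinsics, pixels), "pose" (4x4, takes a point from camera to world coordinates); the wrist camera has in their place "tool_from_camera" (4x4, takes a point from camera to tool coordinates, whose origin is the TCP and whose axes are the flange's). Camera axes: x right, y down, z forward; pixel columns grow to the right and rows downward; lengths in m; the calibration is good to about 2 mm. A picture is of the moment at which its call begins: read the wrist's pose just before it. There is no depth.
- order.job_done(): hands the job in; it is judged then, once.
The state is a dict: "time": time; "joint_pos": joint angles; "joint_velocities": joint speeds; "joint_efforts": joint torques, N m; "tcp_pos": TCP position; "tcp_rot": TCP orientation; "contact_force": force on the tool from outside, world axes, zero at the start; "ft_torque": the same for the moment, N m; "gripper_width": finger opening in m; "gripper_force": force on a finger pad.
Only numpy, scipy, OpenCV 4.12 (cv2) and the standard library are available. Lean on these libraries where they do the work, as an engineer would, in place of code of your own. Each camera call takes 0.05 s, during which the arm holds its last target. There are 200 camera calls.

## Working session

There is one attempt and no reset: what is moved stays moved. The work goes in short steps, Python scripts to look and compute and a shell command to move; the robot and the scene stay as the last step left them, time stands still between calls to the robot, and variables do not carry over. Pictures are saved under pics/ and viewed, at most 13 in all, crops included, and the job is handed in when it is done.

```bash
ls; mkdir -p pics; python3 - <<'E'
from workcell import robot, camrig, sensors, order
import cv2, numpy as np
s=sensors.observe(); print({k:np.round(v,3).tolist() for k,v in s.items()})
for n in ("scene","side","wrist"):
    c=camrig.read_camera(n); cv2.imwrite(f"pics/{n}0.png",c["pixels"][:,:,::-1])
    print(n,np.round(c["camera_matrix"],1).tolist(),np.round(c.get("pose",c.get("tool_from_camera")),3).tolist())
E
```

```text
pics
shift.py
workcell.py
{'time': 0.0, 'joint_pos': [1.19, 0.314, -0.048, 1.21, -0.0, 1.571], 'joint_velocities': [0.0, -0.002, 0.001, -0.0, -0.0, -0.001], 'joint_efforts': [0.001, -53.958, 33.975, 0.019, -0.0, -0.0], 'tcp_pos': [0.223, 0.556, 0.23], 'tcp_rot': [-0.0, 0.189, 0.982, -0.001], 'contact_force': [0.113, 0.155, 0.569], 'ft_torque': [0.005, 0.022, 0.011], 'gripper_force': 0.0, 'gripper_width': 0.085}
scene [[392.3, 0.0, 249.1], [0.0, 392.3, 196.1], [0.0, 0.0, 1.0]] [[0.798, -0.395, 0.455, 0.076], [-0.602, -0.496, 0.626, -0.732], [-0.022, -0.774, -0.633, 0.757], [0.0, 0.0, 0.0, 1.0]]
side [[460.2, 0.0, 256.8], [0.0, 460.2, 193.9], [0.0, 0.0, 1.0]] [[0.977, -0.158, 0.147, 0.319], [-0.214, -0.651, 0.728, -1.227], [-0.019, -0.743, -0.67, 1.138], [0.0, 0.0, 0.0, 1.0]]
wrist [[340.3, 0.0, 257.4], [0.0, 340.3, 193.6], [0.0, 0.0, 1.0]] [[-0.0, -0.952, -0.307, 0.079], [1.0, -0.0, -0.001, -0.0], [0.001, -0.307, 0.952, -0.142], [0.0, 0.0, 0.0, 1.0]]
```

View pics/scene0.png

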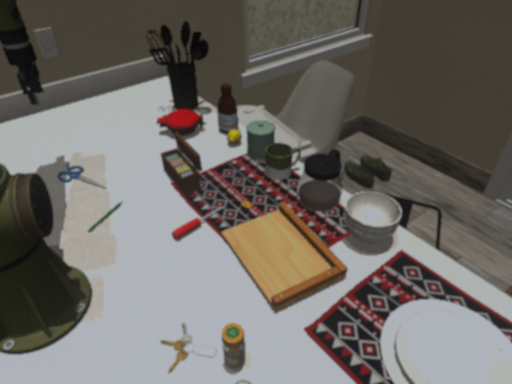

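View pics/side0.png

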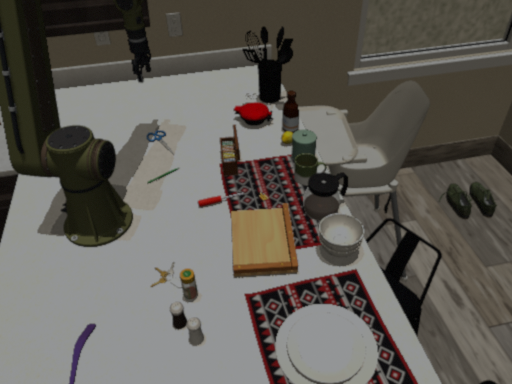

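The scene view shows the box near (180,165) with its lid up, the board near (285,250), the screwdriver at (190,228), the catch at (247,204) and the jar at (233,345). The side view has the box near (230,152) and the board near (264,240). I'll enlarge both views.

```bash
python3 - <<'E'
import cv2
a=cv2.imread("pics/scene0.png")[130:310,155:355]; cv2.imwrite("pics/sc_crop.png",cv2.resize(a,None,fx=3.3,fy=3.3,interpolation=cv2.INTER_CUBIC))
a=cv2.imread("pics/side0.png")[120:280,190:310]; cv2.imwrite("pics/si_crop.png",cv2.resize(a,None,fx=3.7,fy=3.7,interpolation=cv2.INTER_CUBIC))
E
```

```text
(no output)
```

View pics/sc_crop.png

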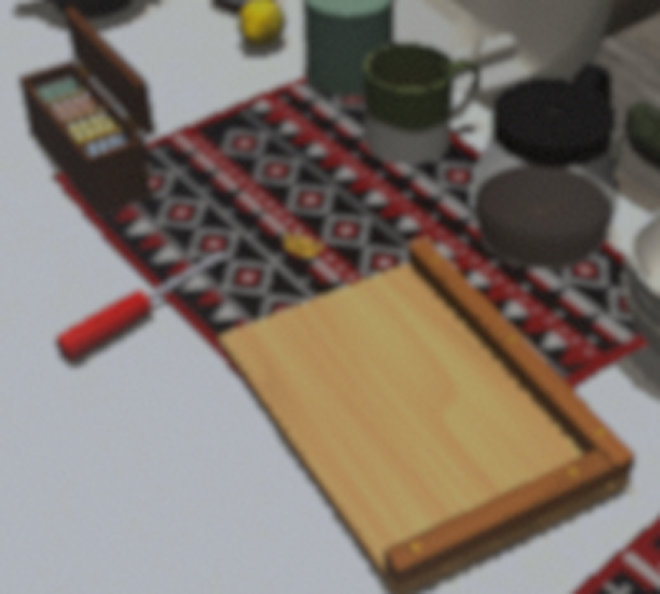

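View pics/si_crop.png

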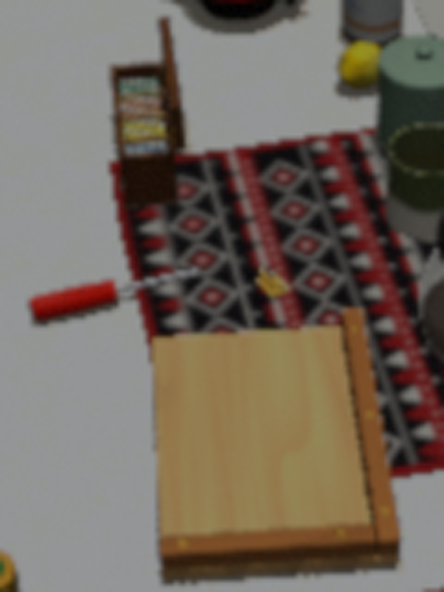

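Crops: scene box rim front-left is at crop (22,77) and its lid edge runs (70,10)-(150,90). The board surface's front-left corner is at (220,338). Side crop: box rim front-left (113,68), lower right end (125,200)-(175,203), board front-left (153,337). I'll cast rays for a rough pose, then look with the wrist camera.

```bash
cat > h.py <<'E'
from workcell import robot, camrig, sensors, order
import cv2, numpy as np
from scipy.spatial.transform import Rotation as R
def rot(q): return R.from_quat(np.r_[q[1:],q[0]])
def cam(n):
    s=sensors.observe(); c=camrig.read_camera(n)
    if n=="wrist":
        T=np.eye(4);T[:3,:3]=rot(s["tcp_rot"]).as_matrix();T[:3,3]=s["tcp_pos"]; c["pose"]=T@c["tool_from_camera"]
    return c
def ray(c,u,v):
    d=c["pose"][:3,:3]@np.linalg.inv(c["camera_matrix"])@[u,v,1]; return c["pose"][:3,3],d/np.linalg.norm(d)
def onz(c,u,v,z):
    o,d=ray(c,u,v); return o+d*(z-o[2])/d[2]
def tri(c1,p1,c2,p2):
    (o1,d1),(o2,d2)=ray(c1,*p1),ray(c2,*p2)
    t=np.linalg.lstsq(np.c_[d1,-d2],o2-o1,rcond=None)[0]; a,b=o1+t[0]*d1,o2+t[1]*d2
    return (a+b)/2,np.linalg.norm(a-b)
def proj(c,p):
    q=np.linalg.inv(c["pose"])@np.r_[p,1]; k=c["camera_matrix"]@q[:3]; return k[:2]/k[2]
E
python3 - <<'E'
from h import *
np.set_printoptions(precision=4,suppress=True)
a=cam("scene");b=cam("side")
S=lambda u,v:(155+u/3.3,130+v/3.3)
D=lambda u,v:(190+u/3.7,120+v/3.7)
print("box FL rim",onz(a,*S(22,77),.066),onz(b,*D(113,68),.066),tri(a,S(22,77),b,D(113,68)))
print("box FR bottom",onz(b,*D(125,202),0),"BR",onz(b,*D(176,204),0))
print("lid L",tri(a,S(70,10),b,D(164,18)))
print("lid R edge",tri(a,S(150,90),b,D(178,83)))
print("board FL",onz(a,*S(220,338),.018),onz(b,*D(153,337),.018))
print("board FR .04",onz(a,*S(388,562),.04),onz(b,*D(160,550),.04))
print("board BR .04",onz(a,*S(630,463),.04),onz(b,*D(398,545),.04))
print("board BL .04 inner",onz(a,*S(413,247),.04),onz(b,*D(344,312),.04))
print("catch",onz(a,*S(302,246),.005),"sd",onz(a,*S(103,325),.012),onz(a,*S(225,257),.01))
w=cam("wrist");print(w["pose"]);print(proj(w,[.3,.35,.05]))
E
```

```text
box FL rim [0.4819 0.3016 0.066 ] [0.4832 0.2992 0.066 ] (array([0.4837, 0.3056, 0.0624]), np.float64(0.0015080566366584233))
box FR bottom [0.4674 0.15   0.    ] BR [0.5189 0.134  0.    ]
lid L (array([0.5428, 0.3004, 0.1196]), np.float64(0.000930743141533102))
lid R edge (array([0.5296, 0.1374, 0.1327]), np.float64(0.029574706295052735))
board FL [ 0.4564 -0.0783  0.018 ] [ 0.4584 -0.0758  0.018 ]
board FR .04 [ 0.4151 -0.3406  0.04  ] [ 0.4177 -0.3459  0.04  ]
board BR .04 [ 0.6026 -0.3813  0.04  ] [ 0.6081 -0.3855  0.04  ]
board BL .04 inner [ 0.6352 -0.1084  0.04  ] [ 0.636  -0.1072  0.04  ]
catch [ 0.586  -0.0154  0.005 ] sd [ 0.3917 -0.      0.012 ] [0.5206 0.0101 0.01  ]
[[ 0.3721  0.8835  0.2846  0.1494]
 [ 0.9282 -0.3535 -0.1162  0.5861]
 [-0.002   0.3074 -0.9516  0.3728]
 [ 0.      0.      0.      1.    ]]
[110.9391 299.4297]
```

View pics/wrist0.png

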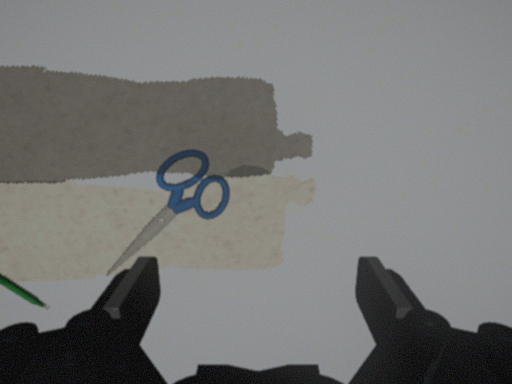

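```bash
cat >> h.py <<'E'
def go(p,yaw=None):
    "print shift in tool axes to world p, with tool y at world angle yaw"
    s=sensors.observe(); r=rot(s["tcp_rot"]); d=r.inv().apply(np.array(p)-s["tcp_pos"])
    out=[d]
    if yaw is not None:
        z=np.array([0,0,-1.]);y=np.array([np.cos(yaw),np.sin(yaw),0]);M=np.c_[np.cross(y,z),y,z]
        out.append((r.inv()*R.from_matrix(M)).as_rotvec())
    print("shift",np.round(np.concatenate(out),4),"n>=",np.linalg.norm(d)/.0417)
E
python3 shift.py '[[[-0.03, -0.016, -0.01, 0, 0, 0.11], [-0.06, -0.032, -0.02, 0, 0, 0.22], [-0.09, -0.048, -0.03, 0, 0, 0.33], [-0.12, -0.064, -0.04, 0, 0, 0.44], [-0.15, -0.08, -0.05, 0, 0, 0.55], [-0.18, -0.096, -0.06, 0, 0, 0.66], [-0.21, -0.112, -0.07, 0, 0, 0.77], [-0.24, -0.128, -0.08, 0, 0, 0.88]]]' 0 20
python3 -c "
from h import *
go([.50,.24,.34],-.17)"
```

```text
time: 0.97
tcp_pos: [0.399, 0.3476, 0.3119]
tcp_rot: [0.0, 0.592, 0.806, 0.0]
contact_force: [0.7, 0.6, -0.3]
gripper_width: 0.0005
gripper_force: 0.0
shift [-1.329e-01  6.410e-02 -2.810e-02  3.000e-04 -2.000e-04  4.747e-01] n>= 3.6019791216944537
```

```bash
python3 shift.py '[[[-0.032, 0.015, -0.007, 0, 0, 0.11], [-0.065, 0.03, -0.014, 0, 0, 0.22], [-0.1, 0.048, -0.021, 0, 0, 0.33], [-0.12, 0.06, -0.027, 0, 0, 0.43], [-0.133, 0.064, -0.028, 0, 0, 0.475], [-0.133, 0.064, -0.028, 0, 0, 0.475], [-0.133, 0.064, -0.028, 0, 0, 0.475]]]'
python3 - <<'E'
from h import *
c=cam("wrist");im=c["pixels"][:,:,::-1]; cv2.imwrite("pics/w1.png",im)
cv2.imwrite("pics/w1v.png",cv2.resize(im,(768,576),interpolation=cv2.INTER_CUBIC)); np.save("pics/w1pose.npy",c["pose"])
E
```

```text
time: 1.55
tcp_pos: [0.4995, 0.2417, 0.3389]
tcp_rot: [-0.0, 0.763, 0.647, -0.0]
contact_force: [-0.9, 0.6, -0.1]
gripper_width: -0.0002
gripper_force: 0.0
```

View pics/w1v.png

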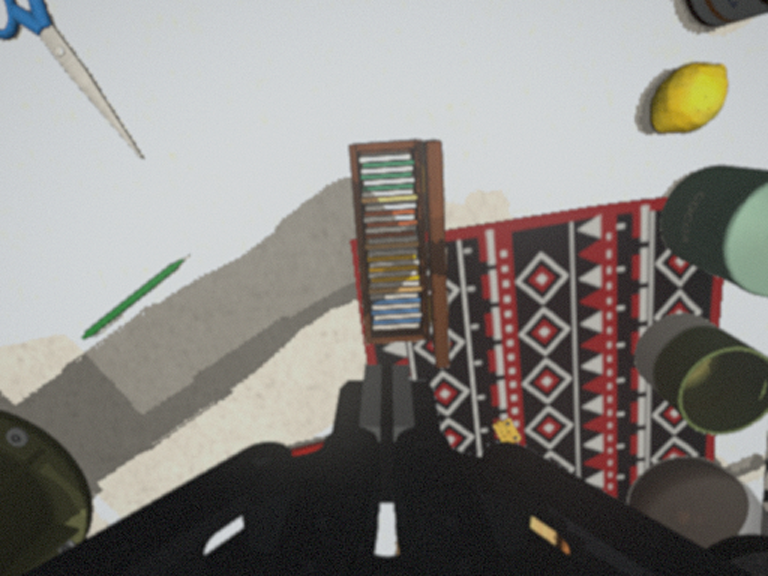

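The wrist view (768 px wide) shows the box rim front-left (349,146), front-right (366,343) and rear-right (424,338). The lid's top edge runs from (428,140)-(442,140) to (437,367)-(449,366), so the lid is close to upright.

```bash
python3 - <<'E'
from h import *
np.set_printoptions(precision=4,suppress=True)
c=cam("wrist"); P=lambda u,v,z:onz(c,u/1.5,v/1.5,z)
FL,FR,BR,BL=P(349,146,.066),P(366,343,.066),P(424,338,.066),P(413,141,.066)
print(FL,FR,BR,BL,np.linalg.norm(FL-FR),np.linalg.norm(BR-FR)); d=FL-FR; print("yaw",np.arctan2(-d[0],d[1]))
for z in (.12,.128):
  L=[P(428,140,z),P(442,140,z),P(437,367,z),P(449,366,z)];print(z,L,np.linalg.norm(L[0]-L[2]))
  d=L[0]-L[2]; print(np.arctan2(-d[0],d[1]))
# yaw of long edges from image gradient lines
m=c["pixels"].astype(int)
E
```

```text
[0.4798 0.3094 0.066 ] [0.4636 0.1422 0.066 ] [0.5148 0.1386 0.066 ] [0.5297 0.3049 0.066 ] 0.16796864918782153 0.05135589499462056
yaw -0.09660202046360133
0.12 [array([0.5375, 0.3059, 0.12  ]), array([0.5468, 0.3043, 0.12  ]), array([0.5209, 0.1363, 0.12  ]), array([0.5303, 0.1356, 0.12  ])] 0.17041467595099663
-0.09722147487631586
0.128 [array([0.5369, 0.3062, 0.128 ]), array([0.5461, 0.3047, 0.128 ]), array([0.5207, 0.1403, 0.128 ]), array([0.5299, 0.1397, 0.128 ])] 0.16663554935644015
-0.09722147487631644
```

Sizes check out (168 against 170 mm). The box yaw is about -0.097, its centre (0.5006, 0.223), the hinge middle (0.529, 0.220), and the lid is near upright. Next I go behind the lid with closed fingers.

```bash
python3 -c "
from h import *
go([.5742,.2158,.11],-.097)"
```

```text
shift [-0.0142  0.0791  0.2288 -0.0011  0.     -0.0656] n>= 5.814708646191243
```

```bash
python3 shift.py '[[[-0.007, 0.04, 0.01, 0, 0, -0.03], [-0.014, 0.079, 0.02, 0, 0, -0.066], [-0.014, 0.079, 0.06, 0, 0, -0.066], [-0.014, 0.079, 0.1, 0, 0, -0.066], [-0.014, 0.079, 0.14, 0, 0, -0.066], [-0.014, 0.079, 0.18, 0, 0, -0.066], [-0.014, 0.079, 0.215, 0, 0, -0.066], [-0.014, 0.079, 0.229, 0, 0, -0.066]]]'
python3 -c "
from h import *
print([round(float(x),4) for x in proj(cam('side'),[.53,.22,.12])])
go([.5742,.2158,.11],-.097)
u=np.array([.9953,-.0968])
for th in (1.5,1.3,1.1,.9,.7,.5,.3,.15,0): 
  r=.045;x=-r*np.cos(th)+.012*np.sin(th)+.0145; z=.066+r*np.sin(th)+.012*np.cos(th); print(th,'dy',round(x-.045,4),'dz',round(.11-z,4))
"
```

```text
time: 2.32
tcp_pos: [0.5707, 0.2153, 0.1045]
tcp_rot: [-0.002, 0.74, 0.673, -0.004]
contact_force: [-1.1, -0.1, -0.1]
gripper_width: 0.0
gripper_force: 0.0
[234.8205, 136.7135]
shift [ 0.0011  0.0039 -0.0065 -0.0091  0.004   0.0013] n>= 0.1842420507147243
1.5 dy -0.0217 dz -0.0017
1.3 dy -0.031 dz -0.0026
1.1 dy -0.0402 dz -0.0015
0.9 dy -0.0491 dz 0.0013
0.7 dy -0.0572 dz 0.0058
0.5 dy -0.0642 dz 0.0119
0.3 dy -0.0699 dz 0.0192
0.15 dy -0.0732 dz 0.0254
0 dy -0.0755 dz 0.032
```

```bash
python3 shift.py '[[[0, -0.008, -0.002, 0, 0, 0], [0, -0.016, -0.002, 0, 0, 0], [0, -0.022, -0.002, 0, 0, 0], [0, -0.0265, -0.002, 0, 0, 0], [0, -0.031, -0.0025, 0, 0, 0], [0, -0.0355, -0.002, 0, 0, 0], [0, -0.04, -0.0015, 0, 0, 0], [0, -0.0445, 0, 0, 0, 0]]]'
python3 -c "
from h import *
c=cam('side')['pixels'][100:200,180:310,::-1];d=cam('scene')['pixels'][110:210,140:270,::-1]
cv2.imwrite('pics/l1.png',cv2.resize(np.vstack([c,d]),None,fx=3,fy=3,interpolation=cv2.INTER_CUBIC))"
```

```text
time: 3.03
tcp_pos: [0.5311, 0.2196, 0.1109]
tcp_rot: [0.0, 0.741, 0.671, 0.001]
contact_force: [1.2, -0.0, 1.5]
gripper_width: 0.0
gripper_force: 0.8
```

View pics/l1.png

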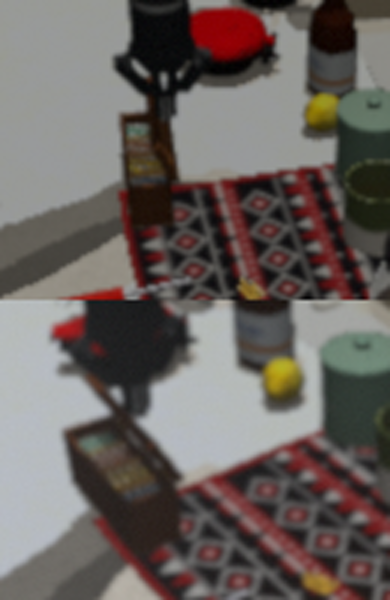

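The stacked crops show the fingers behind the lid at (165,100), with the lid tilting forward over the box. I continue along the arc.

```bash
python3 shift.py '[[[0, -0.0045, 0.001, 0, 0, 0], [0, -0.009, 0.0035, 0, 0, 0], [0, -0.013, 0.006, 0, 0, 0], [0, -0.0165, 0.009, 0, 0, 0], [0, -0.02, 0.012, 0, 0, 0], [0, -0.023, 0.0155, 0, 0, 0], [0, -0.0255, 0.019, 0, 0, 0], [0, -0.0275, 0.022, 0, 0, 0]]]' && python3 shift.py '[[[0, -0.002, 0.004, 0, 0, 0], [0, -0.003, 0.007, 0, 0, 0], [0, -0.003, 0.009, 0, 0, 0], [0, -0.003, 0.011, 0, 0, 0], [0, -0.003, 0.012, 0, 0, 0], [0, -0.003, 0.013, 0, 0, 0]]]'
```

```text
time: 3.8
tcp_pos: [0.5029, 0.2221, 0.0876]
tcp_rot: [-0.0, 0.741, 0.671, -0.0]
contact_force: [-1.2, -0.5, 1.3]
gripper_width: -0.0002
gripper_force: 0.9
time: 4.3
tcp_pos: [0.5006, 0.2224, 0.079]
tcp_rot: [0.0, 0.741, 0.671, 0.0]
contact_force: [-16.2, -7.2, 47.3]
gripper_width: -0.0002
gripper_force: 23.7
```

The fingers pressed the lid home at z = 0.079, where 0.078 is expected. I ease off, rise, open and re-measure.

```bash
python3 shift.py '[[[0, 0, -0.02, 0, 0, 0], [0, 0, -0.06, 0, 0, 0], [0, 0, -0.1, 0, 0, 0], [0, 0, -0.14, 0, 0, 0], [0.02, 0, -0.18, 0, 0, 0], [0.04, 0, -0.21, 0, 0, 0], [0.04, 0, -0.21, 0, 0, 0], [0.04, 0, -0.21, 0, 0, 0]]]' .085
python3 - <<'E'
from h import *
c=cam("wrist");im=c["pixels"][:,:,::-1]; np.save("pics/w2pose.npy",c["pose"])
cv2.imwrite("pics/w2v.png",cv2.resize(im,(768,576),interpolation=cv2.INTER_CUBIC))
E
```

```text
time: 4.97
tcp_pos: [0.5062, 0.2638, 0.2873]
tcp_rot: [0.001, 0.741, 0.672, 0.002]
contact_force: [0.2, -0.3, -0.0]
gripper_width: 0.0848
gripper_force: 0.0
```

View pics/w2v.png

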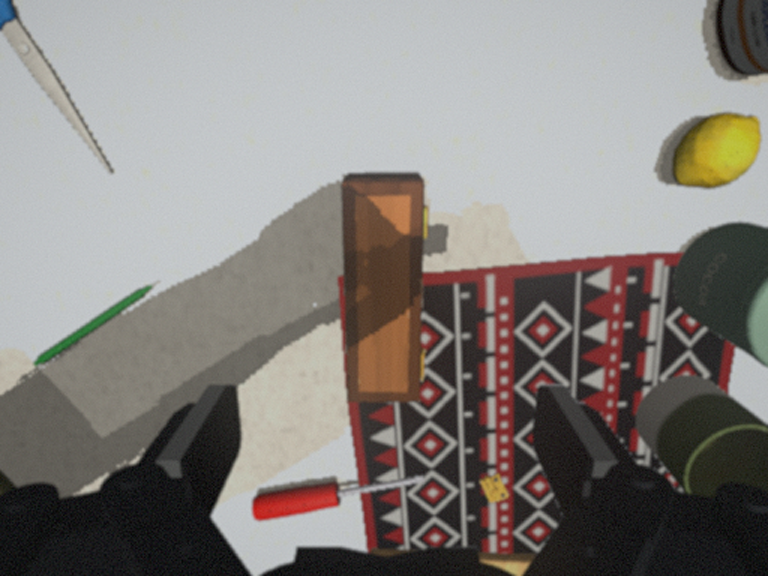

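The lid is shut. Its top corners in this view are (343,182), (424,181), (352,401) and (419,400). The brass hinges show on the right, and the screwdriver and catch are untouched.

```bash
python3 - <<'E'
from h import *
np.set_printoptions(precision=4,suppress=True)
c=cam("wrist"); P=lambda u,v:onz(c,u/1.5,v/1.5,.078)
FL,BL,FR,BR=P(343,182),P(424,181),P(352,401),P(419,400)
print(FL,BL,FR,BR,[np.linalg.norm(a-b) for a,b in((FL,BL),(FR,BR),(FL,FR),(BL,BR))])
print("c",(FL+BL+FR+BR)/4); d=FL+BL-FR-BR; yaw=np.arctan2(-d[0],d[1]);print(yaw)
C=(FL+BL+FR+BR)/4; go([C[0],C[1],.035],yaw)
E
```

```text
[0.4801 0.3077 0.078 ] [0.5344 0.3029 0.078 ] [0.4663 0.1417 0.078 ] [0.5179 0.1374 0.078 ] [np.float64(0.05448903826781521), np.float64(0.05180229388145788), np.float64(0.16656149304057122), np.float64(0.1663548312372947)]
c [0.4996 0.2224 0.078 ]
-0.09114021690096863
shift [-0.0395 -0.0005  0.2492 -0.0011  0.0011 -0.0077] n>= 6.051130498795978
```

```bash
python3 shift.py '[[[-0.02, 0, 0.03, 0, 0, 0], [-0.04, 0, 0.07, 0, 0, -0.008], [-0.04, 0, 0.11, 0, 0, -0.008], [-0.04, 0, 0.15, 0, 0, -0.008], [-0.04, 0, 0.185, 0, 0, -0.008], [-0.04, 0, 0.22, 0, 0, -0.008], [-0.04, 0, 0.242, 0, 0, -0.008], [-0.04, 0, 0.25, 0, 0, -0.008]]]' && python3 shift.py '[[[0, 0, 0, 0, 0, 0], [0, 0, 0, 0, 0, 0], [0, 0, 0, 0, 0, 0], [0, 0, 0, 0, 0, 0], [0, 0, 0, 0, 0, 0], [0, 0, 0, 0, 0, 0], [0, 0, 0, 0, 0, 0], [0, 0, 0, 0, 0, 0]]]' 0 60
```

```text
time: 5.73
tcp_pos: [0.496, 0.2197, 0.0298]
tcp_rot: [-0.001, 0.739, 0.674, -0.005]
contact_force: [-1.4, -0.4, 0.1]
gripper_width: 0.0849
gripper_force: 0.0
time: 6.4
tcp_pos: [0.5014, 0.2227, 0.0363]
tcp_rot: [0.0, 0.739, 0.674, 0.001]
contact_force: [-1.7, -0.4, 4.5]
gripper_width: 0.0566
gripper_force: 66.8
```

The grip is on, 57 mm wide. I lift, then measure the board from the two fixed cameras with a colour mask.

```bash
python3 shift.py '[[[0, 0, -0.01, 0, 0, 0], [0, 0, -0.03, 0, 0, 0], [0, 0, -0.06, 0, 0, 0], [0, 0, -0.09, 0, 0, 0], [0, 0, -0.11, 0, 0, 0], [0, 0, -0.12, 0, 0, 0], [0, 0, -0.12, 0, 0, 0], [0, 0, -0.12, 0, 0, 0]]]'
python3 - <<'E'
from h import *
np.set_printoptions(precision=4,suppress=True)
out=[]
for n,s in(("scene",(280,245)),("side",(262,240))):
    c=cam(n);im=c["pixels"];hsv=cv2.cvtColor(im,cv2.COLOR_RGB2HSV); print(n,"seed",hsv[s[1],s[0]])
    h0=hsv[s[1]-8:s[1]+8,s[0]-8:s[0]+8].reshape(-1,3).astype(int).mean(0)
    lo=np.clip(h0-[8,60,45],0,255);hi=np.clip(h0+[8,60,70],0,255)
    m=cv2.morphologyEx(cv2.inRange(hsv,lo,hi),cv2.MORPH_CLOSE,np.ones((5,5)))
    m=cv2.morphologyEx(m,cv2.MORPH_OPEN,np.ones((5,5)))
    k=max(cv2.findContours(m,0,2)[0],key=cv2.contourArea)
    q=cv2.approxPolyDP(k,.03*cv2.arcLength(k,True),True)[:,0]; print(cv2.contourArea(k),q.tolist(),h0)
    v=cv2.drawContours(im.copy(),[k],-1,(0,0,255),1)[170:320,200:360]; out.append(v)
    for p in q: print(p,"z.018",onz(c,*p,.018)[:2],"z.04",onz(c,*p,.04)[:2])
cv2.imwrite("pics/b.png",cv2.resize(np.hstack(out)[:,:,::-1],None,fx=2.5,fy=2.5,interpolation=cv2.INTER_CUBIC))
E
```

```text
time: 7.07
tcp_pos: [0.5003, 0.2224, 0.1547]
tcp_rot: [-0.0, 0.739, 0.674, -0.0]
contact_force: [-0.1, 0.6, -6.5]
gripper_width: 0.0571
gripper_force: 66.8
scene seed [ 20 118 186]
5697.5 [[273, 211], [224, 235], [277, 300], [334, 256]] [ 19.3477 120.4844 185.1094]
[273 211] z.018 [ 0.6191 -0.0971] z.04 [ 0.6029 -0.116 ]
[224 235] z.018 [ 0.4558 -0.0902] z.04 [ 0.4445 -0.1093]
[277 300] z.018 [ 0.4338 -0.3341] z.04 [ 0.4231 -0.346 ]
[334 256] z.018 [ 0.6299 -0.3213] z.04 [ 0.6134 -0.3335]
side seed [ 20 117 152]
3486.5 [[287, 204], [231, 211], [233, 268], [297, 265]] [ 20.3984 114.7891 151.8984]
[287 204] z.018 [ 0.6567 -0.0864] z.04 [ 0.65   -0.1089]
[231 211] z.018 [ 0.4572 -0.0751] z.04 [ 0.4545 -0.0977]
[233 268] z.018 [ 0.4194 -0.3256] z.04 [ 0.4174 -0.3433]
[297 265] z.018 [ 0.6147 -0.3595] z.04 [ 0.6088 -0.3766]
```

View pics/b.png

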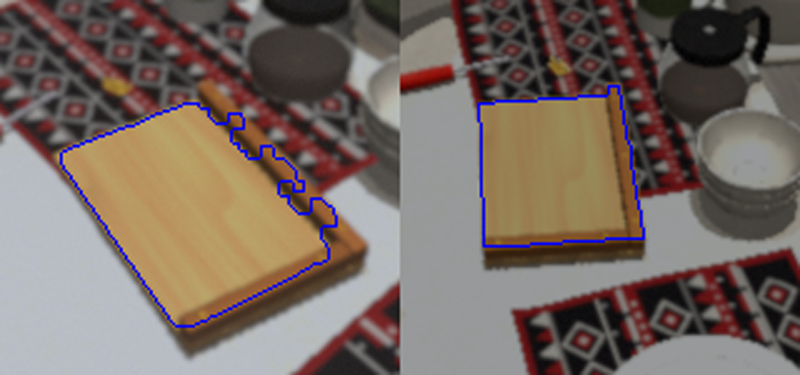

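The side-view contour covers board and fence tops, with outer corners FL (0.457,-0.075), BL (0.650,-0.109), FR (0.417,-0.343) and BR (0.609,-0.377). Its sides measure 0.195 and 0.271 m against the true 0.20 and 0.28, so the centre is about (0.532,-0.228), the yaw about -0.155 and the corner about (0.5925,-0.359). I carry the box to a pose 15 mm clear of both fences.

```bash
python3 shift.py '[[[-0.015, 0.004, 0, 0, 0, 0], [-0.045, 0.01, 0, 0, 0, 0.01], [-0.08, 0.018, 0, 0, 0, 0.02], [-0.115, 0.027, 0, 0, 0, 0.03], [-0.15, 0.035, 0, 0, 0, 0.04], [-0.185, 0.043, 0, 0, 0, 0.05], [-0.22, 0.051, 0, 0, 0, 0.063], [-0.25, 0.058, 0, 0, 0, 0.063]]]' && python3 -c "
from h import *
go([.5644,-.2534,.15],-.155)"
```

```text
time: 7.83
tcp_pos: [0.5344, -0.034, 0.1533]
tcp_rot: [-0.001, 0.76, 0.65, -0.001]
contact_force: [0.7, 0.8, -6.0]
gripper_width: 0.0575
gripper_force: 66.6
shift [-2.121e-01  6.360e-02  3.300e-03 -3.200e-03  9.000e-04 -2.000e-04] n>= 5.311100937027216
```

```bash
python3 shift.py '[[[-0.035, 0.01, 0, 0, 0, 0], [-0.07, 0.021, 0, 0, 0, 0], [-0.105, 0.032, 0, 0, 0, 0], [-0.14, 0.042, 0, 0, 0, 0], [-0.17, 0.051, 0, 0, 0, 0], [-0.195, 0.059, 0, 0, 0, 0], [-0.208, 0.062, 0, 0, 0, 0], [-0.213, 0.0635, 0, 0, 0, 0]]]' && python3 - <<'E'
from h import *
camrig.read_camera("side")
for n in ("scene","side"):
    c=cam(n);im=c["pixels"]
    cv2.imwrite(f"pics/p_{n}.png",im[:,:,::-1])
a=cv2.imread("pics/p_scene.png")[150:330,200:360];b=cv2.imread("pics/p_side.png")[150:330,200:360]
cv2.imwrite("pics/p.png",cv2.resize(np.hstack([a,b]),None,fx=2.5,fy=2.5,interpolation=cv2.INTER_CUBIC))
go([.5644,-.2534,.065],-.155)
E
```

```text
time: 8.5
tcp_pos: [0.5647, -0.2539, 0.1531]
tcp_rot: [-0.001, 0.76, 0.65, -0.001]
contact_force: [0.2, 0.9, -7.5]
gripper_width: 0.057
gripper_force: 66.6
shift [-0.0027 -0.      0.089  -0.0024 -0.0016  0.001 ] n>= 2.134912813602127
```

View pics/p.png

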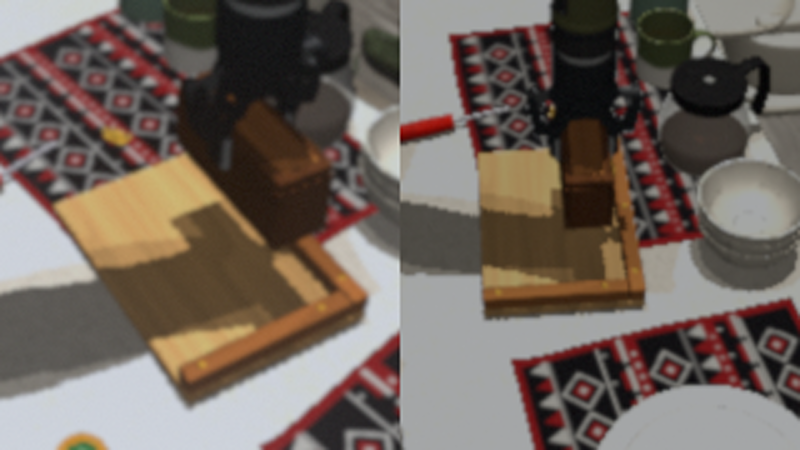

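The box hangs level and shut over the board, inside and parallel to both fences. I lower it, slowing near contact.

```bash
python3 shift.py '[[[0, 0, 0.02, 0, 0, 0], [0, 0, 0.045, 0, 0, 0], [0, 0, 0.065, 0, 0, 0], [0, 0, 0.08, 0, 0, 0], [0, 0, 0.089, 0, 0, 0], [0, 0, 0.092, 0, 0, 0], [0, 0, 0.092, 0, 0, 0]]]' && python3 shift.py '[[[0, 0, 0.002, 0, 0, 0], [0, 0, 0.004, 0, 0, 0], [0, 0, 0.006, 0, 0, 0], [0, 0, 0.006, 0, 0, 0], [0, 0, 0.006, 0, 0, 0]]]'
```

```text
time: 9.23
tcp_pos: [0.5655, -0.2507, 0.0628]
tcp_rot: [-0.001, 0.759, 0.651, -0.0]
contact_force: [-0.8, 0.3, -6.5]
gripper_width: 0.0574
gripper_force: 66.5
time: 9.65
tcp_pos: [0.566, -0.2521, 0.0576]
tcp_rot: [0.0, 0.759, 0.651, 0.0]
contact_force: [0.3, -0.2, -6.6]
gripper_width: 0.0568
gripper_force: 66.5
```

```bash
python3 shift.py '[[[0, 0, 0.001, 0, 0, 0], [0, 0, 0.002, 0, 0, 0], [0, 0, 0.002, 0, 0, 0], [0, 0, 0.002, 0, 0, 0]]]' && python3 shift.py '[[[0, 0, 0.001, 0, 0, 0], [0, 0, 0.0015, 0, 0, 0], [0, 0, 0.0015, 0, 0, 0], [0, 0, 0.0015, 0, 0, 0]]]'
```

```text
time: 9.98
tcp_pos: [0.5658, -0.252, 0.0552]
tcp_rot: [-0.0, 0.759, 0.651, -0.0]
contact_force: [-0.8, -0.1, -6.7]
gripper_width: 0.0569
gripper_force: 66.5
time: 10.32
tcp_pos: [0.566, -0.2521, 0.0541]
tcp_rot: [0.0, 0.759, 0.651, 0.0]
contact_force: [-0.6, -1.2, -3.8]
gripper_width: 0.0571
gripper_force: 67.0
```

Contact with the board has begun at z = 0.054, as expected. I slide toward the back fence.

```bash
python3 shift.py '[[[0, 0.002, 0.0003, 0, 0, 0], [0, 0.004, 0.0003, 0, 0, 0], [0, 0.006, 0.0003, 0, 0, 0], [0, 0.008, 0.0003, 0, 0, 0], [0, 0.009, 0.0003, 0, 0, 0], [0, 0.009, 0.0003, 0, 0, 0], [0, 0.009, 0.0003, 0, 0, 0]]]' && python3 shift.py '[[[0, 0.001, 0, 0, 0, 0], [0, 0.002, 0, 0, 0, 0], [0, 0.003, 0, 0, 0, 0], [0, 0.003, 0, 0, 0, 0], [0, 0.003, 0, 0, 0, 0]]]'
```

```text
time: 10.9
tcp_pos: [0.5753, -0.2533, 0.0537]
tcp_rot: [0.0, 0.759, 0.651, 0.0]
contact_force: [-1.1, -0.3, -0.1]
gripper_width: 0.0571
gripper_force: 67.3
time: 11.32
tcp_pos: [0.5779, -0.2538, 0.0536]
tcp_rot: [0.0, 0.759, 0.651, 0.0]
contact_force: [-2.1, -0.9, 0.7]
gripper_width: 0.057
gripper_force: 67.4
```

```bash
python3 shift.py '[[[0, 0.001, 0, 0, 0, 0], [0, 0.002, 0, 0, 0, 0], [0, 0.002, 0, 0, 0, 0], [0, 0.002, 0, 0, 0, 0]]]' && python3 shift.py '[[[0, 0.001, 0, 0, 0, 0], [0, 0.002, 0, 0, 0, 0], [0, 0.002, 0, 0, 0, 0], [0, 0.002, 0, 0, 0, 0]]]';python3 -c "
from h import *
print(sensors.observe()['ft_torque'])"
```

```text
time: 11.65
tcp_pos: [0.5799, -0.2542, 0.0536]
tcp_rot: [0.0, 0.759, 0.651, 0.0]
contact_force: [-2.3, 0.2, 2.3]
gripper_width: 0.0574
gripper_force: 67.5
time: 11.98
tcp_pos: [0.5819, -0.2545, 0.0535]
tcp_rot: [0.0, 0.759, 0.651, 0.0]
contact_force: [-2.3, 0.3, 2.4]
gripper_width: 0.0571
gripper_force: 67.5
[0.6669416  0.37598692 0.2223155 ]
```

```bash
python3 shift.py '[[[0, 0.001, 0, 0, 0, 0], [0, 0.002, 0, 0, 0, 0], [0, 0.002, 0, 0, 0, 0], [0, 0.002, 0, 0, 0, 0]]]' && python3 shift.py '[[[0, 0.001, 0, 0, 0, 0], [0, 0.002, 0, 0, 0, 0], [0, 0.002, 0, 0, 0, 0], [0, 0.002, 0, 0, 0, 0]]]';python3 -c "
from h import *
print(sensors.observe()['ft_torque'])"
```

```text
time: 12.32
tcp_pos: [0.5822, -0.2549, 0.053]
tcp_rot: [-0.001, 0.759, 0.651, -0.001]
contact_force: [-6.3, 0.7, 2.4]
gripper_width: 0.0571
gripper_force: 67.6
time: 12.65
tcp_pos: [0.5825, -0.2551, 0.0531]
tcp_rot: [-0.002, 0.759, 0.651, -0.002]
contact_force: [-11.2, -0.3, 7.6]
gripper_width: 0.0568
gripper_force: 68.3
[0.42396332 2.34587945 0.73239372]
```

The back fence is met at about 11 N. The positive z torque suggests contact toward the left end, so I turn slightly counter-clockwise and watch the moment.

```bash
for i in 1; do python3 shift.py '[[[0, 0, 0, 0, 0, -0.005], [0, 0, 0, 0, 0, -0.01], [0, 0, 0, 0, 0, -0.01], [0, 0, 0, 0, 0, -0.01]]]'; done;python3 -c "
from h import *
print(sensors.observe()['ft_torque'])"; python3 shift.py '[[[0, 0, 0, 0, 0, -0.005], [0, 0, 0, 0, 0, -0.01], [0, 0, 0, 0, 0, -0.01], [0, 0, 0, 0, 0, -0.01]]]';python3 -c "
from h import *
print(sensors.observe()['ft_torque'])"
```

```text
time: 12.98
tcp_pos: [0.5826, -0.2552, 0.0531]
tcp_rot: [-0.002, 0.757, 0.653, -0.002]
contact_force: [-10.4, 0.3, 7.3]
gripper_width: 0.0573
gripper_force: 68.1
[ 0.53158373  2.06163144 -0.76538432]
time: 13.32
tcp_pos: [0.5821, -0.2553, 0.0531]
tcp_rot: [-0.002, 0.754, 0.656, -0.002]
contact_force: [-13.0, 0.7, 7.5]
gripper_width: 0.0569
gripper_force: 68.3
[ 0.53232975  2.40427829 -1.51642715]
```

The moment changed sign across the first 0.01 rad, so flush lies about 0.005 rad from the start. I turn back 0.015 and slide toward the side fence while staying pressed on the back one.

```bash
python3 shift.py '[[[0, 0, 0, 0, 0, 0.008], [0, 0, 0, 0, 0, 0.015], [0, 0, 0, 0, 0, 0.015]]]' ; python3 -c "
from h import *
print(sensors.observe()['ft_torque'])"; python3 shift.py '[[[-0.002, 0, 0, 0, 0, 0], [-0.004, 0, 0, 0, 0, 0], [-0.006, 0, 0, 0, 0, 0], [-0.008, 0, 0, 0, 0, 0], [-0.009, 0, 0, 0, 0, 0], [-0.009, 0, 0, 0, 0, 0]]]'; python3 shift.py '[[[-0.001, 0, 0, 0, 0, 0], [-0.002, 0, 0, 0, 0, 0], [-0.003, 0, 0, 0, 0, 0], [-0.003, 0, 0, 0, 0, 0], [-0.003, 0, 0, 0, 0, 0]]]';python3 -c "
from h import *
print(sensors.observe()['ft_torque'])"
```

```text
time: 13.57
tcp_pos: [0.5826, -0.2552, 0.053]
tcp_rot: [-0.002, 0.758, 0.652, -0.002]
contact_force: [-10.8, 0.8, 6.0]
gripper_width: 0.0569
gripper_force: 68.1
[0.49646396 2.21980149 0.16460136]
time: 14.07
tcp_pos: [0.5818, -0.2606, 0.053]
tcp_rot: [-0.004, 0.758, 0.653, 0.0]
contact_force: [-10.4, 10.8, 9.1]
gripper_width: 0.0567
gripper_force: 68.5
time: 14.48
tcp_pos: [0.5814, -0.2634, 0.053]
tcp_rot: [-0.004, 0.758, 0.653, 0.0]
contact_force: [-9.7, 10.6, 8.6]
gripper_width: 0.0569
gripper_force: 68.5
[ 2.38514968  1.92273879 -0.17672187]
```

```bash
python3 shift.py '[[[-0.001, 0, 0, 0, 0, 0], [-0.002, 0, 0, 0, 0, 0], [-0.003, 0, 0, 0, 0, 0], [-0.003, 0, 0, 0, 0, 0], [-0.003, 0, 0, 0, 0, 0]]]'; python3 shift.py '[[[-0.001, 0, 0, 0, 0, 0], [-0.002, 0, 0, 0, 0, 0], [-0.003, 0, 0, 0, 0, 0], [-0.003, 0, 0, 0, 0, 0], [-0.003, 0, 0, 0, 0, 0]]]';python3 -c "
from h import *
print(sensors.observe()['ft_torque'])"
```

```text
time: 14.9
tcp_pos: [0.5809, -0.2664, 0.053]
tcp_rot: [-0.004, 0.758, 0.653, 0.0]
contact_force: [-9.1, 11.0, 8.6]
gripper_width: 0.057
gripper_force: 68.5
time: 15.32
tcp_pos: [0.5807, -0.2675, 0.053]
tcp_rot: [-0.005, 0.757, 0.653, 0.002]
contact_force: [-7.7, 17.8, 10.1]
gripper_width: 0.0571
gripper_force: 68.6
[ 3.30880746  1.81268473 -0.45880278]
```

```bash
python3 shift.py '[[[-0.001, 0.0005, 0, 0, 0, 0], [-0.002, 0.001, 0.0005, 0, 0, 0], [-0.002, 0.001, 0.0005, 0, 0, 0], [-0.002, 0.001, 0.0005, 0, 0, 0], [-0.002, 0.001, 0.0005, 0, 0, 0], [-0.002, 0.001, 0.0005, 0, 0, 0]]]';python3 - <<'E'
from h import *
print(sensors.observe()['ft_torque'])
o=[]
for n in ("scene","side"):
    c=cam(n); o.append(c["pixels"][170:310,240:360,::-1])
cv2.imwrite("pics/f.png",cv2.resize(np.hstack(o),None,fx=3.3,fy=3.3,interpolation=cv2.INTER_CUBIC))
E
```

```text
time: 15.82
tcp_pos: [0.5807, -0.2675, 0.053]
tcp_rot: [-0.006, 0.757, 0.653, 0.002]
contact_force: [-12.4, 24.5, 18.3]
gripper_width: 0.0572
gripper_force: 69.4
[ 4.5545834   2.39018961 -0.62724574]
```

View pics/f.png

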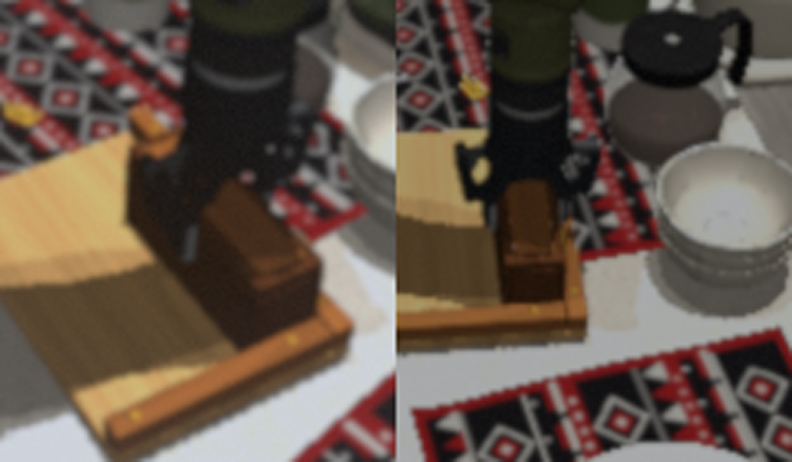

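The box sits flat and shut in the corner, against both fences (right end at about (280,345) in the scene crop). It did not move under the extra 2 mm of push, with about 16 N toward the back and 22 N toward the side, and the pressure centre lies within the faces. I hold briefly, check it is steady and hand in.

```bash
python3 shift.py '[[[0, 0, 0, 0, 0, 0], [0, 0, 0, 0, 0, 0], [0, 0, 0, 0, 0, 0], [0, 0, 0, 0, 0, 0], [0, 0, 0, 0, 0, 0], [0, 0, 0, 0, 0, 0]]]' && python3 -c "
from workcell import robot, camrig, sensors, order
print(order.job_done())"
```

```text
time: 16.42
tcp_pos: [0.5807, -0.2676, 0.053]
tcp_rot: [-0.006, 0.757, 0.653, 0.002]
contact_force: [-13.4, 24.6, 18.3]
gripper_width: 0.0568
gripper_force: 69.5
the job is handed in; nothing more can be done
None
```

The lid is shut and the tea box is held pressed into the corner against both fences; I handed the job in at about 16.4 s, and the interface returned no verdict.

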